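Take the twine off its stand

TASK

A roast is about to be tied: take the spool of butcher's twine off its stand and set it down gently, standing upright on the bottom of the foil tray. A cross pin hidden inside the hub keeps the spool on the post, so turn the spool while tugging lightly until it comes free, then draw it straight up; do not force it or the heavy stand will come up off the worktop with it. Leave the stand where it is, and leave the garlic, the lemon and the pepper mill alone.

Things in the scene. Friction and masses are not known exactly. Their poses are not given: they have to be found in the camera images.
- twine_spool: spool of cream cotton twine, 86 mm tall, about 0.2 kg, standing on the stand's seat round its post and free to turn. Origin: centre of its underside; z: its axis, up. Pale wooden end flanges 60 mm across, 7 mm thick; between them the wound twine is 58 mm across, from 7 to 79 mm above the origin.
- hub_floor (a point): centre of the spool's underside, axes as the spool's. The bore is 34 mm wide but for this 7 mm thick floor: a 21 mm hole with two notches, either side along x, 11 mm wide, reaching 17 mm from the axis. The spool rises only about 4 mm until the notches meet the cross pin (within 0.15 rad, either way round); then it lifts off.
- twine_holder: twine stand, loose, 1.65 kg: round dark cast foot 116 mm across; the spool rests on its flat seat, 22 mm above the origin. Origin: centre of the foot's underside; z up along the post; its x means nothing.
- post_top (a point): round top of the stand's steel post, which is 16 mm thick; 99 mm above the seat, 13 mm above the spool's top. A cross pin 6 mm thick, 30 mm long goes through the post 14 mm above the seat, inside the spool's bore; its direction is not known and cannot be seen.
- foil_tray: open tan foil loaf tray, 116 x 161 mm at the rim, 40 mm high, light (0.12 kg), loose. Origin: centre of its underside; x is its short side, y its long side, z up. Its flat floor is 74 x 118 mm, 4 mm above the origin, and the walls slope outward from there.
- garlic: bulb of garlic, 60 mm across, 59 mm tall, origin under its centre; bystander
- lemon: lemon, 72 x 57 x 58 mm, origin under its centre; bystander
- pepper_mill: turned wooden pepper mill, 58 mm across, 170 mm tall, origin under its centre; bystander

How it is judged:
By the outcome, as a careful person would: the job done as asked, in the order asked, and still so for the second after the job is handed in, with the robot touching nothing.
It also fails if it takes over 72 s, if anything falls off the work surface, if the arm or the gripper's body presses on something with over 40 N, if the wrist force passes 120 N, or if a joint passes its speed limit or range.

ROBOT

A 6-joint arm with a two-finger parallel gripper is mounted at the origin on a cart in front of the work surface, level with it; the furniture and walls round the work are solid. World frame = base frame: x ahead of the robot, y to its left, z up, the work surface at z = 0. Lengths are in m, angles in degrees, forces in N, time in s.
With the tool pointing down it reaches from about 0.35 to 0.975 m from the base axis. Payload 7.1 kg.
Tool frame: the origin (TCP) lies at the very end of the fingers, on their centre line; the grasp point (between the pads) lies arm.tcp_to_grasp behind it (arm.tcp_to_grasp is the distance from the TCP to the grasp point, in m); z points along the fingers, y is the line along which they close (so a half turn about z gives the same grasp; the last joint's range is limited). The gripper opens to 88 mm and grips with 3 to 60 N. Pads are 20 mm wide; open, the fingers measure 115 mm over their backs; the gripper's body (75 mm by 178 mm) begins 61 mm behind the grasp point.
Start: joints at [-1.089, 24.242, 93.386, -0, 62.372, -1.089], TCP at [0.625, 0, 0.202] pointing down, gripper open.
Joint ranges: [-172.04, 172.04], [-51.8, 120.97], [4.93, 147.93], [-75.15, 255.16], [6.16, 154.13], [-145.62, 145.62]. Speed limits (degrees/s): [136.94, 136.94, 172.46, 180, 180, 180].

INTERFACE

Orientations are given as [roll, pitch, yaw] about the fixed x, y, z axes, in that order (R = Rz(yaw) Ry(pitch) Rx(roll)).
In Python, from rig import telemetry, eyes, workorder, arm gives the robot as it stands.
- The arm moves only by the tool servo_tool, never from a script. Its argument "deltas" is a list of rows, each an object with "travel": the shift along the tool's x, y, z each as a share of 60 mm, from -1 to 1, a list of three; "angular": the turn, a rotation vector about the tool's x, y, z each as a share of 0.1 rad, from -1 to 1, a list of three; "gripper": the opening, from -1 (shut) to 1 (fully open). A call has 1 to 10 rows; each row shifts and turns the commanded pose from where the row before left it, along the tool's axes as they then stand; what a row does not reach is not made up. A row lasts 1/8 s, in which the tool goes at most 62.5 mm and 10.7 degrees, less where a joint would pass 70% of its speed; a pose out of reach is approached as far as the arm can. A call with a number of a shift or a turn outside -1 to 1 is refused whole. A call with a gripper value outside its range is refused whole. The fingers move at their own pace and stop on an object; "newtons" is the grip in N (left out, the last holds). Time passes only in rows, so rows that do not move let the fingers close. It gives the time, the measured TCP pose, the force, the opening and the grip force at its end, in the units of the state.
- telemetry.state(): the state, without advancing time (a new reading comes with each control period).
- eyes.get_image(name): name is "scene" or "side" or "wrist"; returns a dict with "frame" (400x640x3 uint8, red, green, blue), "intrinsics" (3x3 intrinsics, pixels), "k1" (the pictures are not rectified: a ray, as slopes to the right and down, at radius r is drawn at 1 + k1 r^2 times it, then the intrinsics apply), "R" (3x3) and "t" (3): a world point X has camera coordinates R X + t; the wrist camera has in their place "tool_from_camera" (4x4, takes a point from camera to tool coordinates, whose origin is the TCP and whose axes are the flange's). Camera axes: x right, y down, z forward; pixel columns grow to the right and rows downward; lengths in m; the calibration is good to about 2 mm. A picture is of the moment at which its call begins: read the wrist's pose just before it. There is no depth.
- workorder.job_done(): hands the job in; it is judged then, once.
The state is a dict: "time_s": time; "qpos": joint angles; "qd": joint speeds; "joint_efforts": joint torques, N m; "position": TCP position; "eef_rot": TCP orientation; "contact_force": force on the tool from outside, world axes, zero at the start; "torque": the same for the moment, N m; "opening": opening from 0.0 (shut) to 1.0 (fully open); "finger_force": force on a finger pad.
Only numpy, scipy, OpenCV 4.12 (cv2) and the standard library are available. Lean on these libraries where they do the work, as an engineer would, in place of code of your own. Each camera call takes 0.05 s, during which the arm holds its last target. There are 200 camera calls.

## Working session

There is one attempt and no reset: what is moved stays moved. The work goes in short steps, Python scripts to look and compute and a tool call to move; the robot and the scene stay as the last step left them, time stands still between calls to the robot, and variables do not carry over. Pictures are saved under pics/ and viewed, at most 10 in all, crops included, and the job is handed in when it is done.

Besides the shell and the picture viewer there is one more tool, called after "Call:" by a JSON object that holds its "fn" and its "kwargs", one argument or row to a line. servo_tool: Moves the arm, as the interface text tells. Its arguments: {"type":"object","properties":{"deltas":{"type":"array","items":{"type":"object","properties":{"travel":{"type":"array","items":{"type":"number"}},"angular":{"type":"array","items":{"type":"number"}},"gripper":{"type":"number"}}}},"newtons":{"type":"number"}},"required":["deltas"]}

```bash
mkdir -p pics
cat > h.py <<'E'
import numpy as np,cv2
from rig import telemetry,eyes,workorder,arm
def grab(n,save=None):
    d=eyes.get_image(n)
    if save: cv2.imwrite('pics/'+save,d['frame'][:,:,::-1])
    return d
def ray(d,u,v):
    K=np.array(d['intrinsics']);k=d['k1']
    x=cv2.undistortPoints(np.array([[[u,v]]],float),K,np.array([k,0,0,0.]))[0,0]
    R=np.array(d['R']);t=np.array(d['t'])
    return -R.T@t, R.T@np.array([x[0],x[1],1])
def onz(d,u,v,z):
    c,r=ray(d,u,v); return c+r*(z-c[2])/r[2]
def proj(d,X):
    K=np.array(d['intrinsics']);R=np.array(d['R']);t=np.array(d['t'])
    return cv2.projectPoints(np.array([X],float),cv2.Rodrigues(R)[0],t,K,np.array([d['k1'],0,0,0.]))[0][0,0]
E
python3 - <<'E'
from h import *
for n in('scene','side'):
    d=grab(n,n+'0.png'); print(n,-np.array(d['R']).T@d['t'],d['k1'])
s=telemetry.state();print(s,arm.tcp_to_grasp)
d=grab('wrist');print(d['tool_from_camera'])
E
```

```text
scene [ 0.31357434 -0.58941952  0.67159618] -0.0519290297540907
side [ 0.22615798 -0.87451825  0.8269083 ] -0.07407437741924461
{'time_s': 0.1, 'qpos': array([-1.08797416e+00,  2.42778146e+01,  9.34265398e+01, -3.11612928e-04,
        6.23718870e+01, -1.08645980e+00]), 'qd': array([-0.03320898, -0.10365307, -0.13372458,  0.04733496,  0.07231236,
       -0.04286131]), 'joint_efforts': array([ 6.49496542e-04, -5.45618248e+01, -2.74323839e+01,  6.46709581e-02,
        1.88581715e-02,  1.54216096e-06]), 'position': array([6.24478281e-01, 4.10769802e-05, 2.01107361e-01]), 'eef_rot': array([-1.79923767e+02, -1.16978619e-03,  8.99986295e+01]), 'contact_force': array([-0.92765856,  1.43361103,  0.03781324]), 'torque': array([ 0.04292574,  0.0054345 , -0.02175092]), 'finger_force': 0.0, 'opening': 0.99871253513122} 0.0187
[[ 1.07543414e-03 -9.59725913e-01 -2.80935962e-01  7.74681123e-02]
 [ 9.99999025e-01  1.28247425e-03 -5.53117817e-04  2.88359302e-04]
 [ 8.91134641e-04 -2.80935093e-01  9.59726356e-01 -1.82651335e-01]
 [ 0.00000000e+00  0.00000000e+00  0.00000000e+00  1.00000000e+00]]
```

```bash
ls
```

```text
h.py
pics
```

View pics/scene0.png

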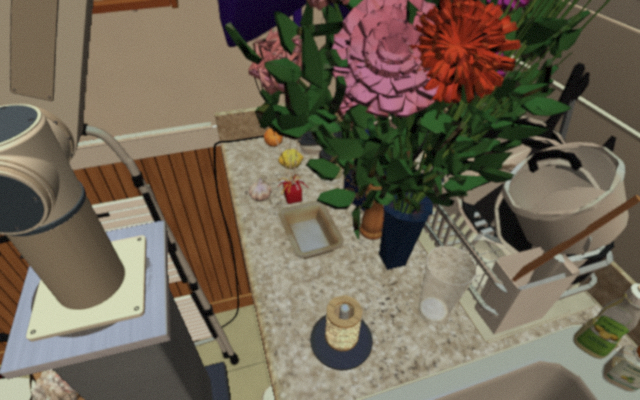

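View pics/side0.png

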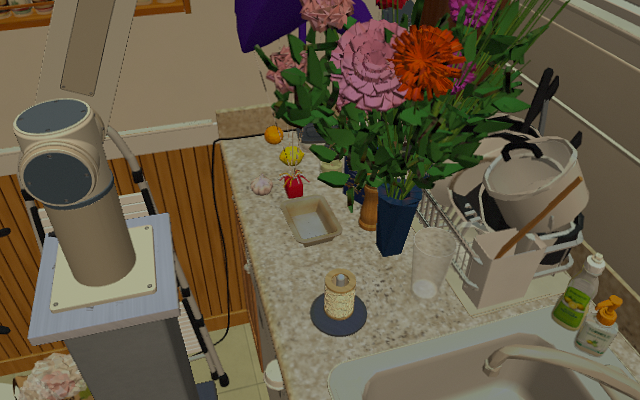

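Scene: spool at about (344,325), its post top at (346,308), foot centre at (341,342), tray floor at about (312,232), pepper mill at (370,215), vase at (400,235). Side: spool (341,300), post top (342,280), foot (339,314), tray floor (312,225).

```bash
cat > m.py <<'E'
from h import *
R={'scene':((300,300,385,380),(300,195,325,260),(343,300)),'side':((300,280,380,345),(275,190,345,250),(342,275))}
for n in R:
    d=grab(n);f=d['frame'];hsv=cv2.cvtColor(f,cv2.COLOR_RGB2HSV)
    x0,y0,x1,y1=R[n][0]
    c=f[y0:y1,x0:x1].astype(int)
    m=((c.max(2)<95)&(c[...,2]>=c[...,0]-2)).astype(np.uint8)
    m=cv2.morphologyEx(m,cv2.MORPH_OPEN,np.ones((3,3)))
    cs=max(cv2.findContours(m,0,2)[0],key=cv2.contourArea)
    h=cv2.convexHull(cs)[:,0]+[x0,y0]
    # rim outline -> plane z~0.016, circle fit with bottom/sides
    P=np.array([onz(d,*p,0.012)[:2] for p in h])
    A=np.c_[2*P,np.ones(len(P))];s=np.linalg.lstsq(A,(P**2).sum(1),rcond=None)[0]
    print(n,'foot',s[:2],np.sqrt(s[2]+s[0]**2+s[1]**2),'n',len(P))
    print(' bases: vase',onz(d,*((392,265) if n=='scene' else (393,252)),0)[:2],'mill',onz(d,*((371,236) if n=='scene' else (370,229)),0)[:2],'garlic',onz(d,*((260,197) if n=='scene' else (261,191)),0.02)[:2],'glass',onz(d,*((433,315) if n=='scene' else (424,295)),0)[:2])
    print(' post',onz(d,*((346,308) if n=='scene' else (342,278)),.121)[:2])
    x=(265,195,365,265); cv2.imwrite(f'pics/t_{n}.png',cv2.resize(f[175:375,250:400,::-1],None,fx=2.9,fy=2.9,interpolation=2))
a=cv2.imread('pics/t_scene.png');b=cv2.imread('pics/t_side.png');cv2.imwrite('pics/t.png',cv2.resize(np.hstack([a,b]),(800,533)))
E
python3 m.py
```

```text
scene foot [ 0.46173842 -0.27036146] 0.05559475770030582 n 27
 bases: vase [ 0.63101338 -0.13060995] mill [ 0.62015647 -0.03658938] garlic [0.39174292 0.15281197] glass [ 0.65599163 -0.26936689]
 post [ 0.46326975 -0.27299149]
side foot [ 0.46091696 -0.27109314] 0.05599726728152549 n 25
 bases: vase [ 0.64249589 -0.13091292] mill [ 0.61969419 -0.04123276] garlic [0.38920478 0.15511506] glass [ 0.65493614 -0.2702455 ]
 post [ 0.46132617 -0.27676536]
```

View pics/t.png

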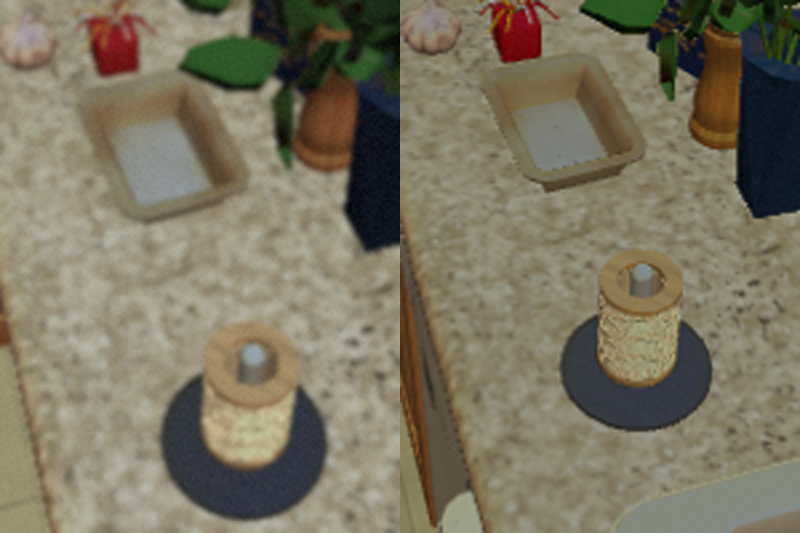

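Both crops show the spool, its post top (scene crop (254,352), side crop (642,270)), and the tray with its full rim visible, long side running roughly away from the camera.

```bash
cat > m2.py <<'E'
from h import *
S={'scene':(254,352),'side':(242,270)}
T={'scene':[(82,88),(190,70),(246,178),(140,221)],'side':[(84,66),(186,53),(245,144),(140,184)]}
F={'scene':[(108,127),(173,117),(213,180),(140,200)],'side':[(113,110),(176,98),(211,155),(145,170)]}
rays=[]
for n in S:
    d=grab(n);q=lambda p:(250+p[0]/2.667,175+p[1]/2.667)
    rays.append(ray(d,*q(S[n])))
    P=np.array([onz(d,*q(p),.040)[:2] for p in T[n]])
    print(n,'post',onz(d,*q(S[n]),.121)[:2],'rim',P.round(3).tolist(),'c',P.mean(0).round(4),'len',np.linalg.norm(np.roll(P,-1,0)-P,axis=1).round(3))
    P=np.array([onz(d,*q(p),.004)[:2] for p in F[n]])
    print(' floor',P.round(3).tolist(),P.mean(0).round(4),np.linalg.norm(np.roll(P,-1,0)-P,axis=1).round(3))
    f=d['frame'];hsv=cv2.cvtColor(f,cv2.COLOR_RGB2HSV).astype(int)
    # tray mask
    m=((hsv[...,0]<22)&(hsv[...,1]>75)).astype(np.uint8);m[:195 if n=='side' else 198]=m[:195 if n=='side' else 198]
    r=np.zeros_like(m);r[185:262,270:348]=1;m*=r
    m=cv2.morphologyEx(m,cv2.MORPH_OPEN,np.ones((3,3)))
    c=max(cv2.findContours(m,0,2)[0],key=cv2.contourArea)
    P=np.array([onz(d,*p,.04)[:2] for p in cv2.convexHull(c)[:,0]],np.float32)
    print(' minrect',cv2.minAreaRect(P*1000))
    # top flange: wood
    m=((hsv[...,0]<19)&(hsv[...,1]>80)&(hsv[...,2]>90)).astype(np.uint8)
    r=np.zeros_like(m);y0,y1=(294,322) if n=='scene' else (265,291);r[y0:y1,320:368]=1;m*=r
    c=max(cv2.findContours(m,0,2)[0],key=cv2.contourArea)
    P=np.array([onz(d,*p,.108)[:2] for p in cv2.convexHull(c)[:,0]],np.float32);print(' flange',cv2.minEnclosingCircle(P*1000))
(c1,r1),(c2,r2)=rays
a=np.linalg.lstsq(np.c_[r1,-r2],c2-c1,rcond=None)[0];print((c1+a[0]*r1),(c2+a[1]*r2))
E
python3 m2.py
```

```text
scene post [ 0.46272719 -0.27081942] rim [[0.43, 0.077], [0.53, 0.072], [0.535, -0.067], [0.439, -0.086]] c [ 0.4833 -0.0011] len [0.1   0.139 0.097 0.163]
 floor [[0.447, 0.057], [0.508, 0.053], [0.519, -0.031], [0.452, -0.035]] [0.4816 0.0108] [0.061 0.085 0.067 0.093]
 minrect ((478.69232177734375, -11.749130249023438), (112.12952423095703, 131.95767211914062), 1.1389228105545044)
 flange ((452.0953369140625, -266.9642333984375), 9.745511054992676)
side post [ 0.46047039 -0.27187862] rim [[0.427, 0.081], [0.525, 0.074], [0.537, -0.063], [0.436, -0.086]] c [0.4812 0.0012] len [0.098 0.137 0.104 0.167]
 floor [[0.447, 0.053], [0.509, 0.053], [0.517, -0.032], [0.454, -0.034]] [0.482  0.0101] [0.062 0.086 0.063 0.088]
 minrect ((503.2853088378906, -8.848884582519531), (60.4240837097168, 119.08816528320312), 13.272287368774414)
 flange ((469.61566162109375, -274.8271484375), 7.622482776641846)
[ 0.46395697 -0.26819253  0.11646027] [ 0.46206667 -0.26777307  0.11619092]
```

Call:
{"fn": "servo_tool", "kwargs": {
  "deltas": [
    {"travel": [0, -0.8, 0], "gripper": 1},
    {"travel": [0, -0.8, 0], "gripper": 1},
    {"travel": [0, -0.8, 0], "gripper": 1},
    {"travel": [0, -0.8, 0], "gripper": 1},
    {"travel": [-0.5, -0.4, 0], "gripper": 1},
    {"travel": [-0.8, 0, 0], "angular": [0, 0, -0.5], "gripper": 1},
    {"travel": [-0.8, 0, 0], "angular": [0, 0, -0.5], "gripper": 1},
    {"travel": [0, 0, 0], "gripper": 1}
  ]
}}

```text
$.deltas[0]: bad value
```

Call:
{"fn": "servo_tool", "kwargs": {
  "deltas": [
    {"travel": [0, -0.8, 0], "angular": [0, 0, 0], "gripper": 1},
    {"travel": [0, -0.8, 0], "angular": [0, 0, 0], "gripper": 1},
    {"travel": [0, -0.8, 0], "angular": [0, 0, 0], "gripper": 1},
    {"travel": [0, -0.8, 0], "angular": [0, 0, 0], "gripper": 1},
    {"travel": [-0.5, -0.4, 0], "angular": [0, 0, 0], "gripper": 1},
    {"travel": [-0.8, 0, 0], "angular": [0, 0, 0], "gripper": 1},
    {"travel": [-0.8, 0, 0], "angular": [0, 0, 0], "gripper": 1},
    {"travel": [0, 0, 0], "angular": [0, 0, 0], "gripper": 1}
  ]
}}

```text
time_s: 1.35
position: [0.4091, -0.1284, 0.2021]
eef_rot: [179.9, 0.0, 89.8]
contact_force: [-0.3, 0.7, -0.6]
opening: 1.001
finger_force: 0.0
```

Call:
{"fn": "servo_tool", "kwargs": {
  "deltas": [
    {"travel": [-0.8, 0.1, 0], "angular": [0, 0, 0], "gripper": 1},
    {"travel": [-0.8, 0.3, 0], "angular": [0, 0, 0], "gripper": 1},
    {"travel": [-0.78, 0.47, 0], "angular": [0, 0, 0], "gripper": 1},
    {"travel": [0, 0, 0], "angular": [0, 0, 0], "gripper": 1}
  ]
}}

```text
time_s: 1.85
position: [0.463, -0.2705, 0.2016]
eef_rot: [179.9, 0.0, 89.9]
contact_force: [-0.1, 0.6, -0.3]
opening: 1.001
finger_force: 0.0
```

```bash
cat >> h.py <<'E'
from scipy.spatial.transform import Rotation as Ro
def wrist(save=None):
    s=telemetry.state();d=grab('wrist',save)
    T=np.eye(4);T[:3,:3]=Ro.from_euler('xyz',s['eef_rot'],degrees=True).as_matrix();T[:3,3]=s['position']
    C=np.linalg.inv(T@np.array(d['tool_from_camera']));d['R']=C[:3,:3];d['t']=C[:3,3];return d
E
python3 - <<'E'
from h import *
d=wrist('w1.png');s=telemetry.state();print(s['position'],s['contact_force'],proj(d,[.4615,-.2713,.121]))
E
```

```text
[ 0.46148598 -0.26864122  0.20125361] [ 0.2193509   0.50997236 -1.42035916] [317.45803931 203.89635956]
```

View pics/w1.png

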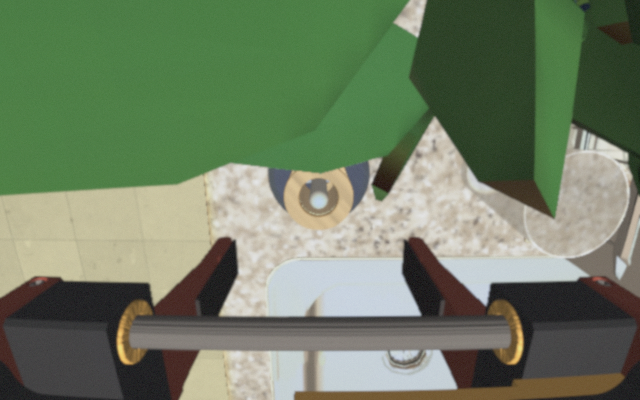

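Wrist view: post top at (318,201), spool flange round it, between the fingers; big leaves hang close to the camera in the upper half, the glass at (580,205).

Run:
```python
from h import *
d=wrist();s=telemetry.state();print(s['position'],s['time_s'],onz(d,318.5,200.5,.121))
# flange: outer-bottom/left/right edges at z=.108
f=d['frame'];h=cv2.cvtColor(f,cv2.COLOR_RGB2HSV).astype(int)
m=((h[...,0]>8)&(h[...,0]<24)&(h[...,1]>65)&(h[...,2]>150)).astype(np.uint8);r=np.zeros_like(m);r[172:236,270:370]=1;m*=r
c=max(cv2.findContours(cv2.morphologyEx(m,cv2.MORPH_OPEN,np.ones((3,3))),0,2)[0],key=cv2.contourArea)
P=np.array([onz(d,*p,.108)[:2] for p in cv2.convexHull(c)[:,0] if p[1]>178],np.float32)
A=np.c_[2*P,np.ones(len(P))];q=np.linalg.lstsq(A,(P**2).sum(1),rcond=None)[0];print(q[:2],np.sqrt(q[2]+q[0]**2+q[1]**2),cv2.boundingRect(c))
```

```text
[ 0.46071464 -0.2676331   0.20118289] 1.95 [ 0.46068502 -0.26631055  0.121     ]
[ 0.46191225 -0.26845547] 0.02938928027353126 (286, 175, 69, 56)
```

Call:
{"fn": "servo_tool", "kwargs": {
  "deltas": [
    {"travel": [0, 0, 0.6], "angular": [0, 0, 0], "gripper": 1},
    {"travel": [0, 0, 0.6], "angular": [0, 0, 0], "gripper": 1},
    {"travel": [0, 0, 0.4], "angular": [0, 0, 0], "gripper": 1},
    {"travel": [0, 0, 0.32], "angular": [0, 0, 0], "gripper": 1},
    {"travel": [0, 0, 0], "angular": [0, 0, 0], "gripper": 1},
    {"travel": [0, 0, 0], "angular": [0, 0, 0], "gripper": 1}
  ]
}}

```text
time_s: 2.7
position: [0.4614, -0.268, 0.0874]
eef_rot: [180.0, 0.0, 90.1]
contact_force: [0.9, 0.2, -0.5]
opening: 1.0
finger_force: 0.0
```

Call:
{"fn": "servo_tool", "kwargs": {
  "deltas": [
    {"travel": [0, 0, 0], "angular": [0, 0, 0], "gripper": 0.2},
    {"travel": [0, 0, 0], "angular": [0, 0, 0], "gripper": 0.2},
    {"travel": [0, 0, 0], "angular": [0, 0, 0], "gripper": -1},
    {"travel": [0, 0, 0], "angular": [0, 0, 0], "gripper": -1},
    {"travel": [0, 0, 0], "angular": [0, 0, 0], "gripper": -1},
    {"travel": [0, 0, 0], "angular": [0, 0, 0], "gripper": -1}
  ],
  "newtons": 15
}}

```text
time_s: 3.45
position: [0.4655, -0.2704, 0.0886]
eef_rot: [179.5, 0.2, 89.9]
contact_force: [11.8, 2.4, 7.1]
opening: 0.356
finger_force: 6.6
```

Run:
```python
from h import *
s=telemetry.state();print(s['position'],s['opening'],s['contact_force'],s['torque'],s['finger_force'],s['eef_rot'])
d=wrist();a=cv2.resize(d['frame'],(400,250));e=grab('side');f=cv2.resize(e['frame'][200:340,270:410],(350,350))
c=np.zeros((350,750,3),np.uint8);c[:250,:400]=a;c[:,400:]=f;cv2.imwrite('pics/g1.png',c[:,:,::-1])
```

```text
[ 0.46547812 -0.27042711  0.08855241] 0.35595515236970715 [11.84505999  2.4276693   7.11865606] [ 0.40654154 -2.36523551  0.01350026] 6.6284186009572466 [179.49799783   0.20132547  89.94061962]
```

View pics/g1.png

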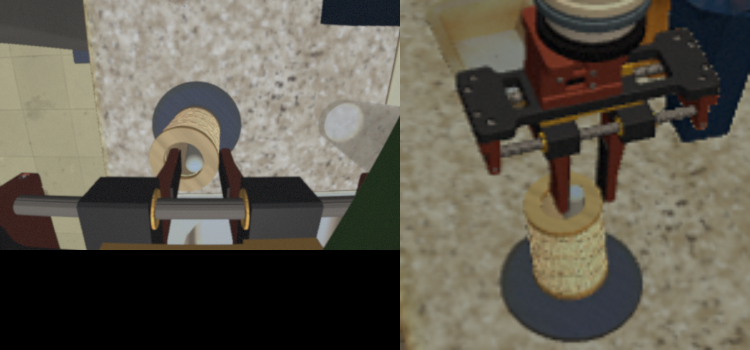

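The pictures show the fingers closed to about 31 mm: the left finger seems to be inside or over the bore (side crop (560,213)), the right one outside the flange (612,213), and the spool leaning left. I'll check the fingertips' height.

Run:
```python
from h import *
d=grab('side')
for z in(.08,.0886,.1,.11,.12): print(z,onz(d,334,285.2,z)[:2],onz(d,354.8,285.2,z)[:2])
w=wrist();print('wrist proj of tips',[proj(w,[.4655+a,-.2704,z]) for a in(-.0157,.0157) for z in (.0886,.11)])
print('spool top c',[onz(w,184*1.6,155*1.6,.108)],'post',onz(w,195*1.6,163*1.6,.121))
cv2.imwrite('pics/g2.png',np.hstack([cv2.resize(w['frame'][180:400,200:440],(436,400)),cv2.resize(d['frame'][240:345,295:390],(362,400),interpolation=cv2.INTER_CUBIC)])[:,:,::-1])
```

```text
0.08 [ 0.45379879 -0.25555956] [ 0.49306446 -0.26702612]
0.0886 [ 0.4511777  -0.26268633] [ 0.48999126 -0.27402086]
0.1 [ 0.44770324 -0.27213345] [ 0.48591749 -0.28329297]
0.11 [ 0.44465546 -0.28042039] [ 0.48234401 -0.29142639]
0.12 [ 0.44160769 -0.28870733] [ 0.47877052 -0.29955981]
wrist proj of tips [array([290.72957116, 241.26605687]), array([287.80380858, 257.26369282]), array([344.0147269 , 241.06905817]), array([347.21723465, 257.01973416])]
spool top c [array([ 0.45326057, -0.26598012,  0.108     ])] post [ 0.46273037 -0.2670396   0.121     ]
```

View pics/g2.png

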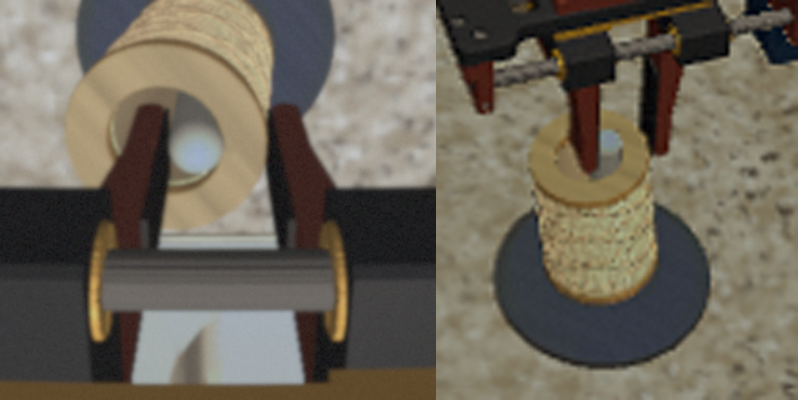

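The left finger is in the bore and the right one is outside the flange. I'll loosen slightly, lift straight out, look again, then grasp deeper on the wound twine.

Call:
{"fn": "servo_tool", "kwargs": {
  "deltas": [
    {"travel": [0, 0, 0], "angular": [0, 0, 0], "gripper": -0.24},
    {"travel": [0, 0, 0], "angular": [0, 0, 0], "gripper": -0.22},
    {"travel": [0, 0, 0], "angular": [0, 0, 0], "gripper": -0.22}
  ]
}}

```text
time_s: 4.03
position: [0.4651, -0.2701, 0.0881]
eef_rot: [179.6, 0.2, 90.0]
contact_force: [9.3, 1.2, 2.4]
opening: 0.394
finger_force: 4.6
```

Call:
{"fn": "servo_tool", "kwargs": {
  "deltas": [
    {"travel": [0, 0, -0.1], "angular": [0, 0, 0], "gripper": -0.22},
    {"travel": [0, 0, -0.2], "angular": [0, 0, 0], "gripper": -0.22},
    {"travel": [0, 0, -0.3], "angular": [0, 0, 0], "gripper": -0.22},
    {"travel": [0, 0, -0.4], "angular": [0, 0, 0], "gripper": -0.22},
    {"travel": [0, 0, -0.5], "angular": [0, 0, 0], "gripper": 0},
    {"travel": [0, 0, 0], "angular": [0, 0, 0], "gripper": 1},
    {"travel": [0, 0, 0], "angular": [0, 0, 0], "gripper": 1},
    {"travel": [0, 0, 0], "angular": [0, 0, 0], "gripper": 1}
  ]
}}

```text
time_s: 5.03
position: [0.4604, -0.2684, 0.1755]
eef_rot: [-179.9, -0.1, 90.0]
contact_force: [-0.3, -0.6, -0.4]
opening: 0.797
finger_force: 0.0
```

Run:
```python
from h import *
s=telemetry.state();print(s['position'],s['opening'],s['contact_force'],s['eef_rot'])
w=wrist();d=grab('side')
cv2.imwrite('pics/g3.png',np.hstack([cv2.resize(w['frame'][100:400],(640,300)),cv2.resize(d['frame'][240:345,300:356],(160,300),interpolation=cv2.INTER_CUBIC)])[:,:,::-1])
```

```text
[ 0.46037585 -0.2683589   0.17551593] 0.7972567610653508 [-0.26295911 -0.63610775 -0.37014174] [-1.79893554e+02 -6.15910275e-02  8.99953516e+01]
```

View pics/g3.png

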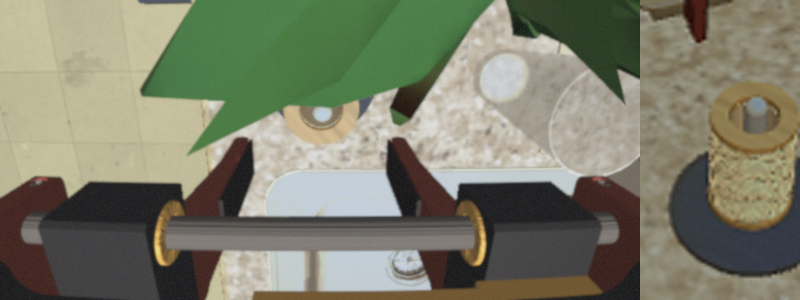

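The spool is upright again on its stand, with the post at wrist pixel (322,213), midway between the fingers.

Run:
```python
from h import *
s=telemetry.state();print(s['position'],s['opening'])
w=wrist();print(onz(w,322,213,.121),onz(w,322,243,.108),onz(w,284,213,.108),onz(w,359,213,.108))
print('tips', [proj(w,s['position']+[a,0,0]) for a in (-.035,.035)])
for n,p in(('scene',None),('side',None)):
    d=grab(n);f=d['frame'];print(n,proj(d,[.461,-.269,.121]),proj(d,[.461,-.272,.121]))
    c=f[260:330,320:370].astype(int); m=((c[...,2]>c[...,0]-3)&(c.min(2)>110)).astype(np.uint8)
    k,l,st,ce=cv2.connectedComponentsWithStats(m)
    print([(ce[i].round(1)+[320,260],st[i,4]) for i in range(1,k) if st[i,4]>8])
```

```text
[ 0.46061448 -0.26844679  0.1756319 ] 0.8902322569718061
[ 0.46248802 -0.26847547  0.121     ] [ 0.46263859 -0.29817304  0.108     ] [ 0.43269204 -0.27277251  0.108     ] [ 0.49162928 -0.27266301  0.108     ]
tips [array([259.88271686, 241.51825929]), array([378.61328504, 241.75368651])]
scene [343.87531846 306.32990067] [344.49373026 307.84672313]
[(array([344.6, 307.7]), np.int32(34))]
side [340.51681726 275.09135256] [341.02462609 276.22494417]
[(array([340.6, 276.2]), np.int32(21))]
```

Call:
{"fn": "servo_tool", "kwargs": {
  "deltas": [
    {"travel": [-0.02, 0.02, 0.4], "angular": [0, 0, 0], "gripper": 1},
    {"travel": [0, 0, 0.6], "angular": [0, 0, 0], "gripper": 1},
    {"travel": [0, 0, 0.6], "angular": [0, 0, 0], "gripper": 1},
    {"travel": [0, 0, 0.4], "angular": [0, 0, 0], "gripper": 1},
    {"travel": [0, 0, 0], "angular": [0, 0, 0], "gripper": 1},
    {"travel": [0, 0, 0], "angular": [0, 0, 0], "gripper": 1}
  ]
}}

```text
time_s: 6.02
position: [0.4629, -0.2703, 0.0572]
eef_rot: [180.0, 0.0, 90.0]
contact_force: [1.0, -0.5, 0.2]
opening: 1.001
finger_force: 0.0
```

Call:
{"fn": "servo_tool", "kwargs": {
  "deltas": [
    {"travel": [0, 0, 0], "angular": [0, 0, 0], "gripper": 0.46},
    {"travel": [0, 0, 0], "angular": [0, 0, 0], "gripper": 0.42},
    {"travel": [0, 0, 0], "angular": [0, 0, 0], "gripper": 0.38},
    {"travel": [0, 0, 0], "angular": [0, 0, 0], "gripper": 0.34},
    {"travel": [0, 0, 0], "angular": [0, 0, 0], "gripper": 0.3},
    {"travel": [0, 0, 0], "angular": [0, 0, 0], "gripper": 0.3}
  ],
  "newtons": 12
}}

```text
time_s: 6.78
position: [0.4623, -0.2701, 0.0569]
eef_rot: [-180.0, 0.0, 90.0]
contact_force: [-2.8, 0.1, 6.3]
opening: 0.685
finger_force: 12.0
```

Call:
{"fn": "servo_tool", "kwargs": {
  "deltas": [
    {"travel": [0, 0, -0.03], "angular": [0, 0, 0], "gripper": -1},
    {"travel": [0, 0, 0], "angular": [0, 0, 0], "gripper": -1},
    {"travel": [0, 0, 0], "angular": [0, 0, 0], "gripper": -1}
  ],
  "newtons": 15
}}

```text
time_s: 7.15
position: [0.4623, -0.2699, 0.0581]
eef_rot: [-180.0, -0.0, 90.0]
contact_force: [-0.3, 0.1, -3.2]
opening: 0.682
finger_force: 15.0
```

Call:
{"fn": "servo_tool", "kwargs": {
  "deltas": [
    {"travel": [0, 0, -0.03], "angular": [0, 0, 0], "gripper": -1},
    {"travel": [0, 0, 0], "angular": [0, 0, 0], "gripper": -1}
  ],
  "newtons": 15
}}

```text
time_s: 7.4
position: [0.4625, -0.27, 0.0603]
eef_rot: [180.0, 0.0, 90.0]
contact_force: [-0.5, -0.6, -2.2]
opening: 0.68
finger_force: 15.0
```

Call:
{"fn": "servo_tool", "kwargs": {
  "deltas": [
    {"travel": [0, 0, -0.02], "angular": [0, 0, 0], "gripper": -1},
    {"travel": [0, 0, 0], "angular": [0, 0, 0], "gripper": -1}
  ]
}}

```text
time_s: 7.65
position: [0.4623, -0.2698, 0.0612]
eef_rot: [-180.0, -0.0, 90.0]
contact_force: [0.6, 0.1, -5.6]
opening: 0.685
finger_force: 15.0
```

Call:
{"fn": "servo_tool", "kwargs": {
  "deltas": [
    {"travel": [0, 0, -0.015], "angular": [0, 0, 0], "gripper": -1},
    {"travel": [0, 0, 0], "angular": [0, 0, 0], "gripper": -1}
  ]
}}

```text
time_s: 7.9
position: [0.4619, -0.2696, 0.0616]
eef_rot: [-179.9, -0.0, 90.0]
contact_force: [1.9, -0.4, -13.4]
opening: 0.684
finger_force: 15.0
```

Call:
{"fn": "servo_tool", "kwargs": {
  "deltas": [
    {"travel": [0, 0, 0.012], "angular": [0, 0, 0.7], "gripper": -1},
    {"travel": [0, 0, 0], "angular": [0, 0, 0.8], "gripper": -1},
    {"travel": [0, 0, 0], "angular": [0, 0, 0], "gripper": -1}
  ]
}}

```text
time_s: 8.28
position: [0.4621, -0.27, 0.0615]
eef_rot: [-180.0, -0.0, 81.4]
contact_force: [0.6, -0.6, -8.6]
opening: 0.679
finger_force: 15.0
```

Call:
{"fn": "servo_tool", "kwargs": {
  "deltas": [
    {"travel": [0, 0, 0], "angular": [0, 0, 0.8], "gripper": -1},
    {"travel": [0, 0, 0], "angular": [0, 0, 0.8], "gripper": -1}
  ]
}}

```text
time_s: 8.52
position: [0.4622, -0.2701, 0.0615]
eef_rot: [-180.0, 0.0, 72.2]
contact_force: [-1.4, -0.5, -7.4]
opening: 0.684
finger_force: 15.0
```

Call:
{"fn": "servo_tool", "kwargs": {
  "deltas": [
    {"travel": [0, 0, 0], "angular": [0, 0, 0.8], "gripper": -1},
    {"travel": [0, 0, 0], "angular": [0, 0, 0.8], "gripper": -1}
  ]
}}

```text
time_s: 8.78
position: [0.4626, -0.2702, 0.062]
eef_rot: [180.0, 0.0, 63.0]
contact_force: [0.3, 1.1, -1.6]
opening: 0.68
finger_force: 15.0
```

Call:
{"fn": "servo_tool", "kwargs": {
  "deltas": [
    {"travel": [0, 0, 0], "angular": [0, 0, 0.8], "gripper": -1},
    {"travel": [0, 0, 0], "angular": [0, 0, 0.8], "gripper": -1}
  ]
}}

```text
time_s: 9.02
position: [0.4629, -0.2703, 0.0623]
eef_rot: [179.9, -0.0, 53.9]
contact_force: [0.7, -0.6, -2.6]
opening: 0.683
finger_force: 15.0
```

```bash
python3 -c "
from h import *
s=telemetry.state();print(s['torque'],s['qpos'],s['contact_force'])"
```

```text
[-0.05675577  0.01540501  0.00671617] [-3.15549416e+01  2.87176242e+01  1.09547250e+02 -7.39720981e-03
  4.16644101e+01  4.58238579e+00] [ 0.73650818 -0.64739605 -2.64144794]
```

Call:
{"fn": "servo_tool", "kwargs": {
  "deltas": [
    {"travel": [0, 0, -0.04], "angular": [0, 0, 0], "gripper": -1},
    {"travel": [0, 0, 0], "angular": [0, 0, 0], "gripper": -1}
  ]
}}

```text
time_s: 9.28
position: [0.4628, -0.2703, 0.0646]
eef_rot: [179.9, -0.0, 54.0]
contact_force: [0.2, 0.4, -2.4]
opening: 0.681
finger_force: 15.0
```

Call:
{"fn": "servo_tool", "kwargs": {
  "deltas": [
    {"travel": [0, 0, -0.08], "angular": [0, 0, 0], "gripper": -1},
    {"travel": [0, 0, -0.08], "angular": [0, 0, 0], "gripper": -1},
    {"travel": [0, 0, -0.08], "angular": [0, 0, 0], "gripper": -1},
    {"travel": [0, 0, 0], "angular": [0, 0, 0], "gripper": -1}
  ]
}}

```text
time_s: 9.78
position: [0.4627, -0.2702, 0.0789]
eef_rot: [179.9, -0.0, 53.9]
contact_force: [-0.5, 0.1, -2.8]
opening: 0.684
finger_force: 15.0
```

Call:
{"fn": "servo_tool", "kwargs": {
  "deltas": [
    {"travel": [0, 0, -0.2], "angular": [0, 0, 0], "gripper": -1},
    {"travel": [0, 0, -0.3], "angular": [0, 0, 0], "gripper": -1},
    {"travel": [0, 0, -0.3], "angular": [0, 0, 0], "gripper": -1},
    {"travel": [0, 0, -0.3], "angular": [0, 0, 0], "gripper": -1},
    {"travel": [0, 0, -0.3], "angular": [0, 0, 0], "gripper": -1},
    {"travel": [0, 0, -0.3], "angular": [0, 0, 0], "gripper": -1},
    {"travel": [0, 0, 0], "angular": [0, 0, 0], "gripper": -1}
  ]
}}

```text
time_s: 10.65
position: [0.4635, -0.2706, 0.1827]
eef_rot: [179.8, -0.0, 53.9]
contact_force: [-0.1, 0.5, -1.8]
opening: 0.683
finger_force: 15.0
```

Run:
```python
from h import *
s=telemetry.state();print(s['position'],s['eef_rot'],s['contact_force'])
d=grab('side');w=wrist()
cv2.imwrite('pics/l1.png',np.hstack([d['frame'][160:400,180:480],cv2.resize(w['frame'],(384,240))])[:,:,::-1])
```

```text
[ 0.46347351 -0.27064434  0.1826696 ] [ 1.79761873e+02 -1.72637916e-02  5.39066627e+01] [-0.09814002  0.51931499 -1.78179774]
```

View pics/l1.png

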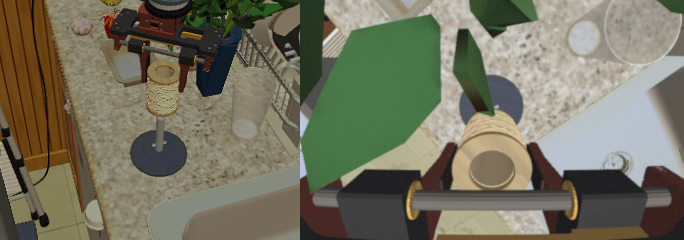

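Freed: the spool hangs clear above the post and the stand hasn't moved. Next I'll pull back from the leaves and turn the camera to the robot's side.

Call:
{"fn": "servo_tool", "kwargs": {
  "deltas": [
    {"travel": [-0.45, -0.6, 0], "angular": [0, 0, 0], "gripper": -1},
    {"travel": [-0.3, -0.4, 0], "angular": [0, 0, 0], "gripper": -1},
    {"travel": [0, 0, 0], "angular": [0, 0, -0.6], "gripper": -1},
    {"travel": [0, 0, 0], "angular": [0, 0, -1], "gripper": -1},
    {"travel": [0, 0, 0], "angular": [0, 0, -1], "gripper": -1},
    {"travel": [0, 0, 0], "angular": [0, 0, -1], "gripper": -1},
    {"travel": [0, 0, 0], "angular": [0, 0, -1], "gripper": -1},
    {"travel": [0, 0, 0], "angular": [0, 0, -1], "gripper": -1},
    {"travel": [0, 0, 0], "angular": [0, 0, -1], "gripper": -1},
    {"travel": [0, 0, 0], "angular": [0, 0, -1], "gripper": -1}
  ]
}}

```text
time_s: 12.0
position: [0.3868, -0.2706, 0.1796]
eef_rot: [-179.9, -0.1, 97.6]
contact_force: [-0.0, 0.5, -1.2]
opening: 0.682
finger_force: 15.0
```

Call:
{"fn": "servo_tool", "kwargs": {
  "deltas": [
    {"travel": [0, 0, 0], "angular": [0, 0, -1], "gripper": -1},
    {"travel": [0, 0, 0], "angular": [0, 0, -1], "gripper": -1},
    {"travel": [0, 0, 0], "angular": [0, 0, -1], "gripper": -1},
    {"travel": [0, 0, 0], "angular": [0, 0, -1], "gripper": -1},
    {"travel": [0, 0, 0], "angular": [0, 0, -1], "gripper": -1},
    {"travel": [0, 0, 0], "angular": [0, 0, -1], "gripper": -1},
    {"travel": [0, 0, 0], "angular": [0, 0, -1], "gripper": -1},
    {"travel": [0, 0, 0], "angular": [0, 0, -1], "gripper": -1},
    {"travel": [0, 0, 0], "angular": [0, 0, -1], "gripper": -1},
    {"travel": [0, 0, 0], "angular": [0, 0, 0], "gripper": -1}
  ]
}}

```text
time_s: 13.25
position: [0.3869, -0.2707, 0.1797]
eef_rot: [180.0, -0.1, 149.0]
contact_force: [0.6, 0.3, -1.4]
opening: 0.682
finger_force: 15.0
```

Call:
{"fn": "servo_tool", "kwargs": {
  "deltas": [
    {"travel": [0, 0, 0], "angular": [0, 0, -1], "gripper": -1},
    {"travel": [0, 0, 0], "angular": [0, 0, -1], "gripper": -1},
    {"travel": [0, 0, 0], "angular": [0, 0, -1], "gripper": -1},
    {"travel": [0, 0, 0], "angular": [0, 0, -1], "gripper": -1},
    {"travel": [0, 0, 0], "angular": [0, 0, -1], "gripper": -1},
    {"travel": [0, 0.3, 0], "angular": [0, 0, -0.4], "gripper": -1},
    {"travel": [-0.1, 0.7, 0], "angular": [0, 0, 0], "gripper": -1},
    {"travel": [-0.1, 0.7, 0], "angular": [0, 0, 0], "gripper": -1},
    {"travel": [-0.1, 0.7, 0], "angular": [0, 0, 0], "gripper": -1},
    {"travel": [-0.1, 0.7, 0], "angular": [0, 0, 0], "gripper": -1}
  ]
}}

```text
time_s: 14.5
position: [0.4116, -0.0828, 0.1802]
eef_rot: [180.0, -0.0, 179.8]
contact_force: [0.1, -0.2, -2.7]
opening: 0.683
finger_force: 15.0
```

Call:
{"fn": "servo_tool", "kwargs": {
  "deltas": [
    {"travel": [-0.2, 0.6, 0], "angular": [0, 0, 0], "gripper": -1},
    {"travel": [-0.3, 0.5, 0], "angular": [0, 0, 0], "gripper": -1},
    {"travel": [-0.3, 0.2, 0], "angular": [0, 0, 0], "gripper": -1},
    {"travel": [0, 0, 0], "angular": [0, 0, 0], "gripper": -1},
    {"travel": [0, 0, 0], "angular": [0, 0, 0], "gripper": -1}
  ]
}}

```text
time_s: 15.12
position: [0.4595, -0.0076, 0.18]
eef_rot: [-180.0, -0.1, 179.9]
contact_force: [-0.5, 0.3, -1.7]
opening: 0.679
finger_force: 15.0
```

Run:
```python
from h import *
s=telemetry.state();print(s['position'],s['eef_rot'],s['contact_force'])
d=grab('side');w=wrist()
cv2.imwrite('pics/p1.png',np.hstack([cv2.resize(w['frame'],(512,320)),d['frame'][60:380,190:470]])[:,:,::-1])
P=s['position'];print('spool bottom centre expected px',proj(w,P+[0,0,-.035]))
```

```text
[ 0.45953479 -0.00756746  0.17998066] [-1.79991155e+02 -7.97015577e-02  1.79907696e+02] [-0.54700453  0.30105517 -1.73892256]
spool bottom centre expected px [319.27785475 221.34638566]
```

View pics/p1.png

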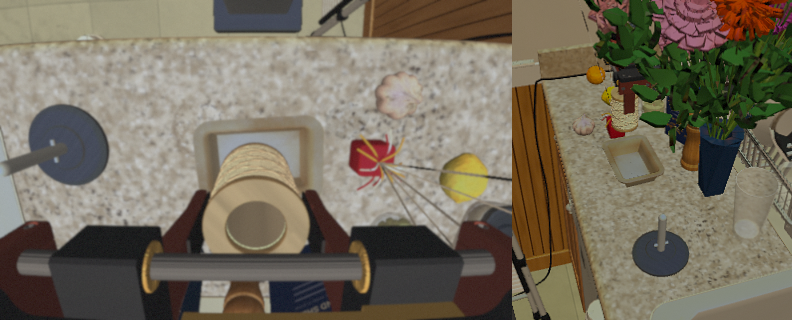

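Wrist view (0.8 scale): spool upright in the grip, tray below with its near rim corners at about (195,122) and (323,117), lemon (463,178) and garlic (398,92) well clear.

Run:
```python
from h import *
s=telemetry.state();w=wrist()
P=[onz(w,u/.8,v/.8,.04)[:2].round(4) for u,v in((195,122),(323,117))];print('rim near corners',P,np.mean(P,0),np.degrees(np.arctan2(*(P[1]-P[0]))))
print('rim sides',[onz(w,u/.8,160/.8,.04)[:2].round(4) for u in(194,324)])
print('floor edge',[onz(w,u/.8,v/.8,.004)[:2].round(4) for u,v in((217,137),(298,131))])
f=w['frame'];h=cv2.cvtColor(f,cv2.COLOR_RGB2HSV).astype(int)
# saturation-based rim columns / rows
for v in(190,200,210): print(v,h[v,225:260:2,1].tolist(),h[v,375:415:2,1].tolist())
for u in(300,340): print(u,h[135:180:2,u,1].tolist(),h[135:180:2,u,2].tolist())
```

```text
rim near corners [array([ 0.4263, -0.0805]), array([0.4205, 0.0737])] [ 0.4234 -0.0034] -2.1540787087698745
rim sides [array([ 0.474 , -0.0847]), array([0.4742, 0.0786])]
floor edge [array([ 0.4517, -0.0598]), array([0.4436, 0.05  ])]
190 [38, 43, 39, 39, 42, 42, 35, 28, 23, 29, 35, 34, 30, 37, 37, 54, 71, 77] [64, 81, 78, 83, 82, 79, 75, 78, 62, 46, 38, 32, 38, 37, 42, 31, 26, 28, 31, 40]
200 [29, 35, 38, 37, 32, 33, 31, 32, 33, 34, 38, 37, 32, 30, 36, 36, 56, 74] [68, 88, 86, 84, 84, 80, 77, 74, 55, 40, 32, 32, 31, 28, 35, 41, 36, 32, 35, 35]
210 [27, 30, 31, 26, 27, 26, 23, 23, 27, 30, 36, 42, 43, 41, 46, 44, 54, 76] [71, 86, 88, 90, 86, 83, 74, 65, 47, 31, 29, 30, 33, 35, 35, 26, 20, 26, 29, 31]
300 [17, 26, 30, 37, 36, 39, 41, 34, 35, 39, 38, 41, 41, 52, 67, 52, 7, 13, 23, 27, 23, 24, 26] [175, 165, 151, 151, 156, 152, 150, 144, 147, 145, 146, 149, 148, 147, 138, 122, 143, 163, 170, 171, 167, 169, 168]
340 [29, 28, 24, 20, 25, 39, 53, 60, 62, 66, 72, 71, 88, 93, 78, 32, 12, 2, 5, 5, 10, 14, 16] [169, 166, 167, 168, 163, 150, 139, 131, 135, 132, 134, 132, 133, 118, 115, 142, 148, 156, 154, 157, 159, 162, 162]
```

Call:
{"fn": "servo_tool", "kwargs": {
  "deltas": [
    {"travel": [-0.2, 0.04, 0], "angular": [0, 0, 0], "gripper": -1},
    {"travel": [-0.175, 0.04, 0.3], "angular": [0, 0, 0], "gripper": -1},
    {"travel": [0, 0, 0.4], "angular": [0, 0, 0], "gripper": -1},
    {"travel": [0, 0, 0.4], "angular": [0, 0, 0], "gripper": -1},
    {"travel": [0, 0, 0.4], "angular": [0, 0, 0], "gripper": -1},
    {"travel": [0, 0, 0.3], "angular": [0, 0, 0], "gripper": -1},
    {"travel": [0, 0, 0.2], "angular": [0, 0, 0], "gripper": -1},
    {"travel": [0, 0, 0.1], "angular": [0, 0, 0], "gripper": -1},
    {"travel": [0, 0, 0.05], "angular": [0, 0, 0], "gripper": -1},
    {"travel": [0, 0, 0], "angular": [0, 0, 0], "gripper": -1}
  ]
}}

```text
time_s: 16.52
position: [0.4831, -0.0023, 0.0516]
eef_rot: [-180.0, 0.0, 180.0]
contact_force: [0.1, -1.3, -2.4]
opening: 0.679
finger_force: 15.0
```

Call:
{"fn": "servo_tool", "kwargs": {
  "deltas": [
    {"travel": [0, 0, 0.04], "angular": [0, 0, 0], "gripper": -1},
    {"travel": [0, 0, 0.02], "angular": [0, 0, 0], "gripper": -1},
    {"travel": [0, 0, 0], "angular": [0, 0, 0], "gripper": -1}
  ]
}}

```text
time_s: 16.9
position: [0.4828, -0.0023, 0.0478]
eef_rot: [-180.0, 0.0, 180.0]
contact_force: [-0.2, -0.9, -2.4]
opening: 0.682
finger_force: 15.0
```

Expected contact is near TCP z ≈ 0.039.

Call:
{"fn": "servo_tool", "kwargs": {
  "deltas": [
    {"travel": [0, 0, 0.04], "angular": [0, 0, 0], "gripper": -1},
    {"travel": [0, 0, 0.04], "angular": [0, 0, 0], "gripper": -1},
    {"travel": [0, 0, 0.02], "angular": [0, 0, 0], "gripper": -1},
    {"travel": [0, 0, 0], "angular": [0, 0, 0], "gripper": -1}
  ]
}}

```text
time_s: 17.4
position: [0.4827, -0.0023, 0.0416]
eef_rot: [180.0, -0.0, 180.0]
contact_force: [0.2, -0.3, -2.2]
opening: 0.681
finger_force: 15.0
```

Call:
{"fn": "servo_tool", "kwargs": {
  "deltas": [
    {"travel": [0, 0, 0.02], "angular": [0, 0, 0], "gripper": -1},
    {"travel": [0, 0, 0], "angular": [0, 0, 0], "gripper": -1}
  ]
}}

```text
time_s: 17.65
position: [0.4828, -0.0023, 0.0405]
eef_rot: [180.0, -0.0, 180.0]
contact_force: [-0.0, 0.2, -2.0]
opening: 0.682
finger_force: 15.0
```

Call:
{"fn": "servo_tool", "kwargs": {
  "deltas": [
    {"travel": [0, 0, 0.02], "angular": [0, 0, 0], "gripper": -1},
    {"travel": [0, 0, 0], "angular": [0, 0, 0], "gripper": -1}
  ]
}}

```text
time_s: 17.9
position: [0.4827, -0.0023, 0.0393]
eef_rot: [180.0, -0.0, 180.0]
contact_force: [-0.7, 0.1, -1.0]
opening: 0.684
finger_force: 15.0
```

Call:
{"fn": "servo_tool", "kwargs": {
  "deltas": [
    {"travel": [0, 0, 0.01], "angular": [0, 0, 0], "gripper": -1},
    {"travel": [0, 0, 0], "angular": [0, 0, 0], "gripper": -1}
  ]
}}

```text
time_s: 18.15
position: [0.4829, -0.0023, 0.0391]
eef_rot: [-180.0, 0.0, 180.0]
contact_force: [-1.2, -0.9, 3.9]
opening: 0.684
finger_force: 15.0
```

Call:
{"fn": "servo_tool", "kwargs": {
  "deltas": [
    {"travel": [0, 0, 0], "angular": [0, 0, 0], "gripper": 0.4},
    {"travel": [0, 0, 0], "angular": [0, 0, 0], "gripper": 0.44},
    {"travel": [0, 0, 0], "angular": [0, 0, 0], "gripper": 0.5},
    {"travel": [0, 0, 0], "angular": [0, 0, 0], "gripper": 0.7},
    {"travel": [0, 0, 0], "angular": [0, 0, 0], "gripper": 0.7},
    {"travel": [0, 0, -0.1], "angular": [0, 0, 0], "gripper": 0.7},
    {"travel": [0, 0, -0.3], "angular": [0, 0, 0], "gripper": 0.7},
    {"travel": [0, 0, -0.5], "angular": [0, 0, 0], "gripper": 0.7},
    {"travel": [0, 0, -0.6], "angular": [0, 0, 0], "gripper": 0.7},
    {"travel": [0, 0, -0.6], "angular": [0, 0, 0], "gripper": 0.7}
  ]
}}

```text
time_s: 19.4
position: [0.4826, -0.0023, 0.1662]
eef_rot: [180.0, 0.0, 180.0]
contact_force: [0.6, -0.8, -0.4]
opening: 0.851
finger_force: 0.0
```

Call:
{"fn": "servo_tool", "kwargs": {
  "deltas": [
    {"travel": [0.3, 0, -0.3], "angular": [0, 0, 0], "gripper": 0.7},
    {"travel": [0, 0, 0], "angular": [0, 0, 0], "gripper": 0.7}
  ]
}}

```text
time_s: 19.65
position: [0.4649, -0.0023, 0.1842]
eef_rot: [-180.0, 0.2, 180.0]
contact_force: [0.8, 0.5, -0.1]
opening: 0.851
finger_force: 0.0
```

Run:
```python
from h import *
s=telemetry.state();print(s['position'],s['contact_force'],s['opening'])
d=grab('side');w=wrist()
cv2.imwrite('pics/z1.png',np.hstack([cv2.resize(w['frame'],(480,300)),cv2.resize(d['frame'][170:350,250:430],(300,300))])[:,:,::-1])
```

```text
[ 0.46492035 -0.00228111  0.18415362] [ 0.76858179  0.53063013 -0.0588593 ] 0.8511676073961312
```

View pics/z1.png

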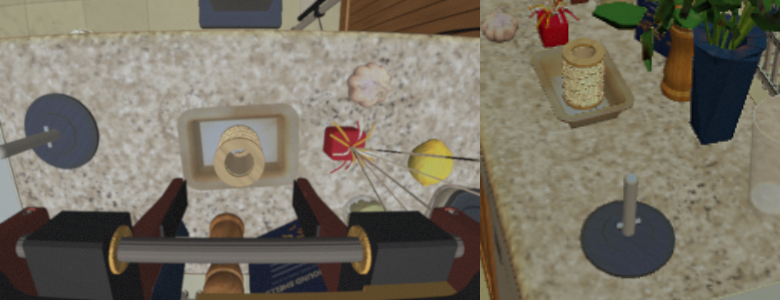

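The spool stands upright in the middle of the tray (wrist crop (238,160)). The stand and the garlic, lemon and mill are undisturbed, and the gripper is clear.

```bash
python3 -c "
from h import *
print(workorder.job_done())"
```

```text
the job is handed in; nothing more can be done
None
```

The twine spool came free of its stand and now stands upright on the tray floor; the job is handed in at about 20 s, after a mis-grip at the first grasp briefly tilted the spool, and the last pictures show the stand, garlic, lemon and pepper mill undisturbed.

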